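# Do up the open draw latch on the printing-tool case

## Robot

A 7-joint arm with a two-finger parallel gripper is mounted at the origin on the work surface. World frame = base frame: x ahead of the robot, y to its left, z up, the work surface at z = 0. Lengths are in m, angles in rad, forces in N, time in s.
With the tool pointing down it reaches from about 0.4 to 0.875 m from the base axis. Payload 4.4 kg.
Tool frame: the origin (TCP) lies midway between the tips of the shut fingers; the grasp point (between the pads) lies 19 mm behind it; z points along the fingers, x is the direction in which the jaws open and shut, and the axes are right-handed (so a half turn about z gives the same grasp; the last joint's range is limited). The gripper opens to 85 mm and grips with 20 to 120 N. Pads are 22 mm wide; open, the fingers measure 114 mm over their backs; the gripper's body (76 mm by 85 mm) begins 54 mm behind the grasp point. The pads swing forward as they close: fully open they stand 13 mm farther back than shut.
Start: joints at [-1.215, 0.628, 0.038, 1.517, -0.027, 0.996, -0.02], TCP at [0.266, 0.593, 0.231] pointing down, gripper open.
Joint ranges: [-3.06, 3.06], [-0.37, 2.12], [-1.25, 1.32], [0.18, 2.47], [-1.1, 4.24], [0.23, 1.98], [-2.94, 2.94]. Speed limits (rad/s): [2.57, 2.57, 3.14, 3.14, 3.14, 3.14, 3.14].

## Interface

Orientations are given as a 3x3 rotation matrix whose columns are the frame's x, y, z axes.
In Python, from bench import * gives the robot as it stands. The module is installed in compiled form; this text tells all that it offers.
- The arm moves only by the tool servo_tool, never from a script. Its argument "deltas" is a list of rows, each a list of 5 numbers: the finger opening in mm, from 0 to 85.4, then the shift along the tool's x, y, z in mm, then the turn about the tool's z in degrees. In form: [[claw, x, y, z, roll], ...]. A call has 1 to 12 rows; each row shifts and turns the pose as measured when the row begins, along the tool's axes as they then stand; what a row does not reach is not made up. A row lasts 1/8 s, in which the tool goes at most 62.5 mm and 10.7 degrees, less where a joint would pass 70% of its speed; a pose out of reach is approached as far as the arm can. A call with a gripper value outside its range is refused whole. The fingers move at their own pace and stop on an object; "squeeze" is the grip in N (left out, the last holds). Time passes only in rows, so rows that do not move let the fingers close. It gives the time, the measured TCP pose, the force and the opening at its end, in the units of the state.
- get_obs(): the state, without advancing time (a new reading comes with each control period).
- get_image(name): name is "scene" or "top"; returns (picture, depth): 420x560x3 uint8, blue, green, red; 420x560 float32, m along the optical axis (not along the pixel's ray), 0 where there is no reading.
- get_calibration(name): a dict with "K" (3x3 intrinsics, pixels), "rvec" (rotation vector, rad) and "tvec" (3), from world to camera coordinates, as OpenCV has them. Camera axes: x right, y down, z forward; pixel columns grow to the right and rows downward; lengths in m; the calibration is good to about 2 mm. A picture is of the moment at which its call begins. get_calibration takes no time and is no camera call.
- finish_job(): hands the job in, once; it reports no verdict.
The state is a dict: "time_s": time; "joint_pos": joint angles; "qd": joint speeds; "tau": joint torques, N m; "eef_pos": TCP position; "ee_rot": TCP orientation; "ft_force": force on the tool from outside, world axes, zero at the start; "moment": the same for the moment, N m; "opening": finger opening in m.
Only numpy, scipy, OpenCV 4.12 (cv2) and the standard library are available. Lean on these libraries where they do the work, as an engineer would, in place of code of your own. Each camera call takes 0.05 s, during which the arm holds its last target. There are 200 camera calls.

## Task

Do up the open draw latch on top of the plywood tool case: take its loop by the finger rod, hook the bar under the keeper's lip and draw it back until you feel it pull on the keeper's post (a few newtons, never more than 15 N on the keeper while the loop is in hand), then let go and push the lever over past its toggle point and down flat onto its stop, so that the latch stays tight by itself. Never put more than 30 N on the lever, and leave everything else on the table and on the case where it is.

Things in the scene. Friction and masses are not known exactly. Their poses are not given: they have to be found in the camera images.
- case: Plywood tool case, 170 (x) x 340 (y) x 130 mm high, standing fixed on a 3 mm mat. Origin: centre of underside; z up, x across the top seam from the latch levers to the keepers, y along the seam. On its flat top: the latch at y = +125 mm is shut (leave it), the one at y = -80 is open: do this one up. A folded handle (12 mm high) lies at x < 0, y = -15 to 60; a small tin at x > 0, y about 50.
- pivot (a point): The fixed hinge axis (along the case's y) of the open latch's lever, at x = -28, y = -80 mm in the case frame and 12 mm above the case's top. keeper_mid lies 58.6 mm from it in x. Axes as the case's.
- keeper_mid (a point): Point on the case's top, axes as the case's, in the middle of the range where the keeper may be screwed down: its hooking face is within 6 mm in x of this point, unmeasured: feel for it. Plate 3 mm thick, 42 long; post 24 wide (y); lip overhangs the face by 5 mm in +x, underside 12, top 15.5 mm up. The bar goes down beyond the lip onto the plate, then back in -x under the lip to the post.
- lever (a joint): Lever angle: 0 upright, negative leaning to the keeper (case +x), growing as it is thrown to case -x; 1.571 flat on its stop, shut. Steel plate 24 wide, 5 thick, middle plane through the pivot, end 55 mm from it. Stiff (0.03 N m), stays put. With the loop hooked it resists (up to 10 N at 45 mm out) until the toggle point at about 1.39; past that it still must be pressed down to its stop.
- lever_tip (a point): Middle of the end edge of the lever, 55 mm from the pivot. In the point's axes z runs from the pivot to the tip, y along the hinge; the face to push on looks along +x.
- loop (a joint): Loop angle relative to the lever: lever + loop = upward slope of the loop from its hinge pin towards the keeper, 0 = level. The pin sits on the lever 22 mm from the pivot, 6 degrees further round (towards shut) than the lever's middle plane. Stiff (0.03 N m), stays where it is left.
- bar (a point): Centre of the loop's cross bar, the part that hooks under the keeper's lip: round steel, 7 mm thick, 37 mm long along the hinge direction (y), 75 mm from the hinge pin (both side arms are sprung, 3 N per mm of stretch in all, at most 20 mm). In the point's axes x points from the hinge pin to the bar.
- grip (a point): Centre of the round finger rod, 9 mm thick and 44 mm long along y, by which the loop is picked up: it stands 36 mm from the bar along the loop's own z on two thin uprights at y = +-17 mm, and can be pinched from above across its middle. The loop can swing in the pinch. Moving it drags by 2 to 4 N; once the bar bears on the post, the force there can be twice the added pull felt in the hand.
- small_tin: Aluminium tin, 38 mm across, 22 mm high, on the case's top (bystander). Origin: centre of its underside.
- lino_block: Wooden printing block 80 x 110 x 22 mm lying on the mat on the robot's side of the case (bystander). Origin: underside.
- brayer: Ink roller with wooden handle, about 190 mm long, on the mat (bystander).
- ink_jar: Jar, 72 mm across, 75 mm high (bystander). Origin: underside.
- can: Plain metal can, 80 mm across, 95 mm high (bystander). Origin: underside.
- gouge: Gouge with a wooden handle, 170 mm long, lying beyond the case (bystander).
- palette: Palette knife, 240 mm long, lying on the mat (bystander).

How it is judged:
On the way:
1. with the loop in hand, its bar is under the keeper's lip and drawn back against the keeper's post with more than 2.5 N (x of bar in the frame of keeper between -0.001 and 0.0062 m and z of bar in the frame of keeper below 0.0105 m and y of bar in the frame of keeper between -0.006 and 0.006 m and contact force between the fingers and bail above 0.5 N and contact force between bail and keeper_c1 above 2.5 N), for 0.1 s.
At the end, for the whole second after the job is handed in: The lever lies flat on its stop (joint lever above 1.53 rad), the bar is under the keeper's lip (within 6.2 mm of the hooking face, below 10.5 mm, within 6 mm of the keeper's middle), pulls on the keeper with more than 6 N, and no bystander has moved 20 mm (value of joint lever above 1.53 rad and contact force between bail and keeper above 6 N and x of bar in the frame of keeper between -0.001 and 0.0062 m and z of bar in the frame of keeper below 0.0105 m and y of bar in the frame of keeper between -0.006 and 0.006 m and distance of each of small_tin, lino_block, brayer, ink_jar, can, gouge, palette from where it was at the start of the episode below 0.02 m); the robot touches nothing.
It fails at once if more than 15 N between the loop and the keeper while the fingers hold the loop (contact force between the fingers and bail above 1 N and contact force between bail and keeper above 15 N).
It fails at once if more than 30 N on the lever from the fingers (contact force between the fingers and lever_c0 above 30 N).
It fails at once if a bystander is moved 20 mm or more (distance of any of small_tin, lino_block, brayer, ink_jar, can, gouge, palette from where it was at the start of the episode above 0.02 m).
It also fails if it takes over 61 s, if anything falls off the work surface, if the arm or the gripper's body presses on something with over 40 N, if the wrist force passes 120 N, or if a joint passes its speed limit or range.

## Working session

There is one attempt and no reset: what is moved stays moved. The work goes in short steps, Python scripts to look and compute and a tool call to move; the robot and the scene stay as the last step left them, time stands still between calls to the robot, and variables do not carry over. Pictures are saved under pics/ and viewed, about 8 in all and at most 12, crops included, and the job is handed in when it is done.

Besides the shell and the picture viewer there is one more tool, called as name([rows], argument=value, ...), one row to a line, values as JSON. servo_tool: Moves the arm, as the interface text tells. Its arguments: {"type":"object","properties":{"deltas":{"type":"array","items":{"type":"array","items":{"type":"number"}}},"squeeze":{"type":"number"}},"required":["deltas"]}

```bash
mkdir -p pics; cat > h.py <<'E'
from bench import *
import numpy as np, cv2
def cal(n):
    c=get_calibration(n); R=cv2.Rodrigues(np.array(c["rvec"],float))[0]; return np.array(c["K"]),R,np.array(c["tvec"],float).ravel()
def cloud(n,d):
    K,R,t=cal(n); v,u=np.mgrid[0:d.shape[0],0:d.shape[1]]
    p=np.stack([(u-K[0,2])/K[0,0]*d,(v-K[1,2])/K[1,1]*d,d],-1)
    w=(p-t)@R; w[d<=0]=np.nan; return w
def proj(n,P):
    K,R,t=cal(n); q=np.atleast_2d(P)@R.T+t; q=q@K.T; return q[:,:2]/q[:,2:]
def snap(n):
    im,d=get_image(n); cv2.imwrite(f"pics/raw_{n}.png",im); np.save(f"pics/raw_{n}.npy",d); return im,d
E
python3 - <<'E'
from h import *
a,d=snap("scene");b,e=snap("top")
cv2.imwrite("pics/a1.png",np.hstack([cv2.resize(a,(800,600))[:,:]])); cv2.imwrite("pics/b1.png",cv2.resize(b,(800,600)))
for n in("scene","top"):
    K,R,t=cal(n); print(n,K.round(1).tolist(),(-R.T@t).round(3),R[2].round(3))
print(get_obs())
E
```

```text
scene [[463.3, 0.0, 279.3], [0.0, 463.3, 211.4], [0.0, 0.0, 1.0]] [1.143 0.48  1.054] [-0.491 -0.387 -0.78 ]
top [[456.2, 0.0, 275.3], [0.0, 456.2, 208.8], [0.0, 0.0, 1.0]] [0.39  0.006 1.327] [ 0.167  0.018 -0.986]
{'time_s': 0.1, 'joint_pos': array([-1.21478911,  0.62923471,  0.03847808,  1.51826851, -0.0270071 ,
        0.9962935 , -0.02002241]), 'qd': array([-0.00069243, -0.00216309, -0.00010606, -0.00243041, -0.0009423 ,
       -0.00104113, -0.00093434]), 'tau': array([ 2.49653807e-03, -5.64534760e+01,  1.23028904e+00, -1.93975514e+01,
        1.12956448e-02,  5.41889953e-03, -1.39068213e-06]), 'eef_pos': array([0.26587671, 0.59252599, 0.23049375]), 'ee_rot': array([[ 4.09457941e-01,  9.12328754e-01, -6.62930996e-04],
       [ 9.12327439e-01, -4.09458477e-01, -1.54933671e-03],
       [-1.68494715e-03,  2.95780827e-05, -9.99998580e-01]]), 'ft_force': array([-0.23596958,  0.16970553,  0.24529264]), 'moment': array([-0.02962103,  0.03775048,  0.04125667]), 'opening': 0.08553384988860324}
```

View pics/a1.png

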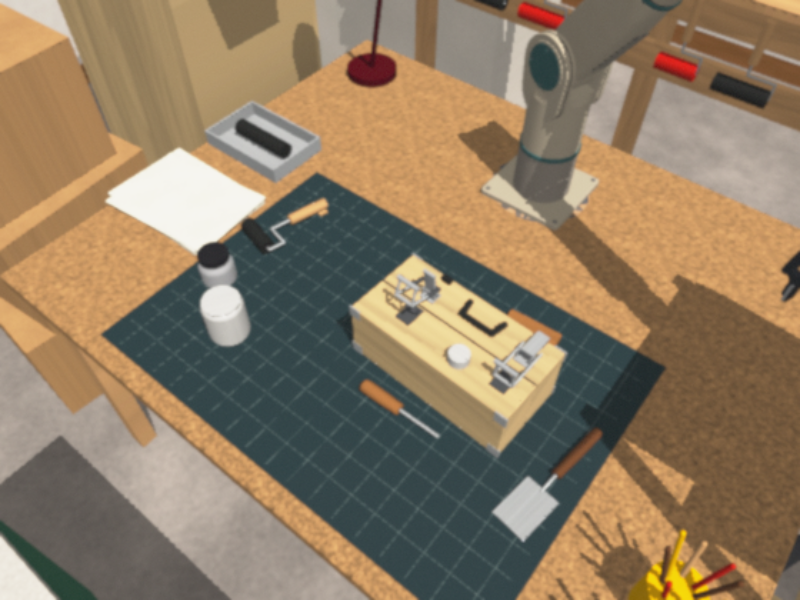

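View pics/b1.png

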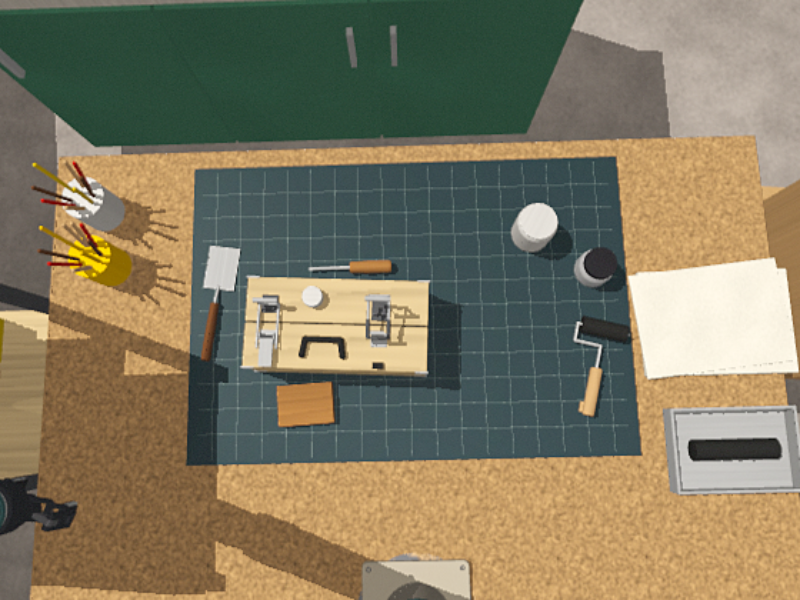

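The scene view shows the case at its centre, with the open latch at about (415,290). In the top view the case spans (245,278)–(430,375), the open latch is near (380,315), and case +x points up in the picture (away from the robot). Next I'll fit the case pose and look at the latch closer.

```bash
cat > fit.py <<'E'
from h import *
from scipy.optimize import minimize
def casefit():
    d=np.load("pics/raw_top.npy"); w=cloud("top",d)
    m=(w[...,2]>0.122)&(w[...,2]<0.145)&(w[...,0]>0.3)&(w[...,0]<0.85)&(abs(w[...,1])<0.5)
    m=cv2.morphologyEx(m.astype(np.uint8),cv2.MORPH_CLOSE,np.ones((5,5)))
    n,l,s,_=cv2.connectedComponentsWithStats(m); k=1+np.argmax(s[1:,4])
    P=w[(l==k)]; P=P[np.isfinite(P[:,0])&(P[:,2]>.122)&(P[:,2]<.145)]
    return P
if __name__=="__main__":
    P=casefit(); print(len(P),np.median(P[:,2]))
    r=cv2.minAreaRect(P[:,:2].astype(np.float32)); print(r, cv2.boxPoints(r))
    top=cv2.imread("pics/raw_top.png"); sc=cv2.imread("pics/raw_scene.png")
    a=cv2.resize(top[195:270,165:305],None,fx=5.5,fy=5.5,interpolation=cv2.INTER_CUBIC)[:,:770]
    cv2.imwrite("pics/c_top.png",cv2.resize(top[195:265,240:310],(600,600),interpolation=cv2.INTER_CUBIC))
    cv2.imwrite("pics/c_sc.png",cv2.resize(sc[175:250,245:345],(800,600),interpolation=cv2.INTER_CUBIC))
    Ws=cloud("scene",np.load("pics/raw_scene.npy")); 
    m=(Ws[...,2]>.12)&(Ws[...,2]<.145)&(Ws[...,0]>.3)&(Ws[...,0]<.85)&(abs(Ws[...,1])<.3); Q=Ws[m]; print(len(Q),np.median(Q[:,2])); r=cv2.minAreaRect(Q[:,:2].astype(np.float32)); print(r,cv2.boxPoints(r))
E
python3 fit.py
```

```text
7227 0.1331094052370732
((0.5490537285804749, 0.13622577488422394), (0.34246814250946045, 0.17105889320373535), 86.987548828125) [[ 0.4546436  -0.03027683]
 [ 0.6254661  -0.0392665 ]
 [ 0.64346385  0.30272838]
 [ 0.47264135  0.31171805]]
6815 0.13294408366414287
((0.5488276481628418, 0.13385944068431854), (0.3406792879104614, 0.17690418660640717), 86.73767852783203) [[ 0.4508253  -0.03117058]
 [ 0.6274428  -0.04123774]
 [ 0.64682996  0.29888946]
 [ 0.47021252  0.30895662]]
```

View pics/c_top.png

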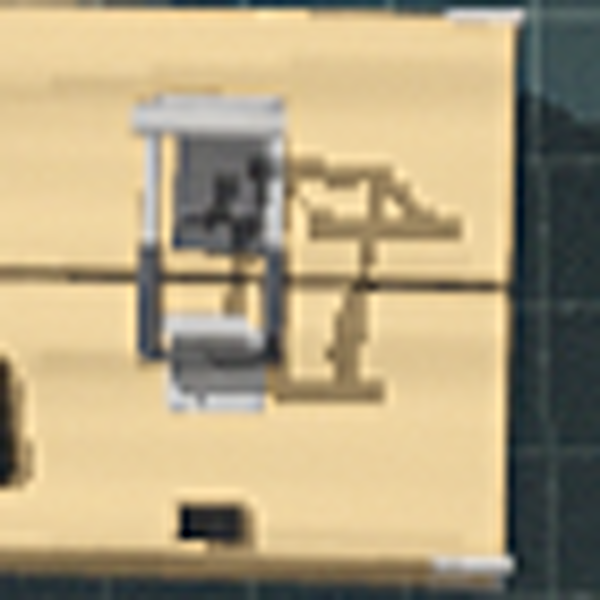

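View pics/c_sc.png

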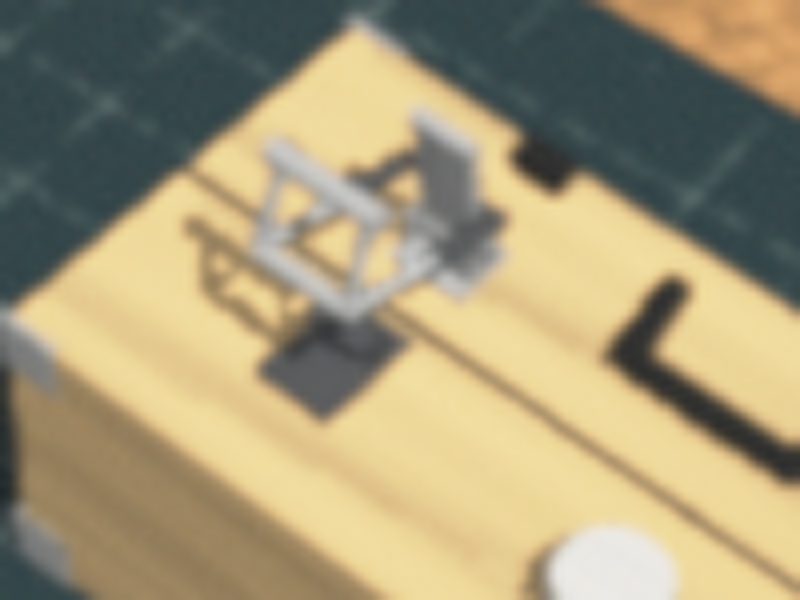

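```bash
cat > latch.py <<'E'
from h import *
from scipy.optimize import least_squares
YAW=np.radians(-3.0); C0=np.array([.549,.1355,.133])
Rc=np.array([[np.cos(YAW),-np.sin(YAW),0],[np.sin(YAW),np.cos(YAW),0],[0,0,1]])
toC=lambda w:(w-C0)@Rc*1000   # mm, case frame, z above top
toW=lambda p:C0+Rc@np.array(p)/1000
PIV=np.array([-28,12.])
def model(th,s):
    n=lambda a:np.array([-np.sin(a),np.cos(a)])
    tip=PIV+55*n(th); pin=PIV+22*n(th+np.radians(6)); bar=pin+75*np.array([np.cos(s),np.sin(s)]); grip=bar+36*n(s)
    return tip,pin,bar,grip
def seg(P,a,b):
    d=b-a; t=np.clip((P-a)@d/(d@d),0,1); return np.linalg.norm(P-a-t[:,None]*d,axis=1)
def pts():
    out=[]
    for n in("scene","top"):
        P=toC(cloud(n,np.load(f"pics/raw_{n}.npy"))).reshape(-1,3)
        m=(abs(P[:,1]+80)<30)&(P[:,0]>-90)&(P[:,0]<85)&(P[:,2]>20)&(P[:,2]<110); out.append(P[m])
    return out
def fit(p0,P):
    def f(p):
        tip,pin,bar,grip=model(p[0],p[1]); Q=P[:,[0,2]]-[p[2],p[3]]
        return np.maximum(np.minimum.reduce([seg(Q,PIV,tip),seg(Q,pin,bar),seg(Q,bar,grip)])-3,0)
    r=least_squares(lambda p:np.r_[f(p),p[2:]*2],[*p0,0,0],loss="soft_l1"); return r
if __name__=="__main__":
    out=pts()
    for nm,P in zip(("scene","top","both"),[*out,np.vstack(out)]):
        b=min((fit((a,s),P) for a in(-.3,0,.3) for s in(-.3,0,.3,.6)),key=lambda r:r.cost)
        print(nm,len(P),b.x.round(3),b.cost.round(1)); print([m.round(1).tolist() for m in model(*b.x[:2])])
        hi=P[P[:,2]>40]; print("hi", hi[hi[:,0]>20].mean(0).round(1), hi[hi[:,0]>20].max(0).round(1), "y range",np.percentile(P[:,1],[2,98]).round(1))
E
python3 latch.py
```

```text
scene 352 [-0.113  0.293  0.478  1.916] 26.2
[[-21.8, 66.6], [-27.8, 34.0], [44.0, 55.7], [33.6, 90.2]]
hi [ 37.6 -79.3  74.1] [ 48.1 -57.4  96.9] y range [-100.2  -58. ]
top 298 [-0.114  0.306  0.071  1.652] 153.8
[[-21.7, 66.6], [-27.8, 34.0], [43.7, 56.6], [32.9, 90.9]]
hi [ 33.7 -80.   79.2] [ 46.6 -57.8  98.2] y range [-101.9  -58.5]
both 650 [-0.112  0.3    0.312  1.812] 181.5
[[-21.8, 66.7], [-27.8, 34.0], [43.8, 56.2], [33.2, 90.6]]
hi [ 36.1 -79.6  76.1] [ 48.1 -57.4  98.2] y range [-101.7  -58.2]
```

servo_tool([
  [85,0,0,-15,9.8],
  [85,0,0,-15,9.8],
  [85,0,0,-15,9.8],
  [85,0,0,-15,9.8],
  [85,0,0,0,9.8],
  [85,0,0,0,9.8],
  [85,0,0,0,9.8],
  [85,0,0,0,0],
], squeeze=30)

```text
time_s: 1.1
eef_pos: [0.2645, 0.5902, 0.2878]
ee_rot: [[0.996, -0.086, -0.005], [-0.086, -0.996, -0.01], [-0.004, 0.011, -1.0]]
ft_force: [0.4, 0.3, 0.1]
opening: 0.0847
```

```bash
cat > rel.py <<'E'
import sys
from latch import *
# target TCP in case frame (mm) -> deltas in tool axes
def rel(t):
    o=get_obs(); R=o["ee_rot"]; p=np.array(o["eef_pos"])
    print("t",round(o["time_s"],2),"TCPcase",toC(p).round(2),"F case",(o["ft_force"]@Rc).round(2),"M",o["moment"].round(2),"open",round(o["opening"]*1000,1))
    print("delta tool mm",(R.T@(toW(t)-p)*1000).round(1),"tilt",R[:,2].round(4),"roll needed",round(np.degrees(np.arctan2(R[1,0],R[0,0])-YAW),2))
if __name__=="__main__": rel([float(a) for a in sys.argv[1:4]])
E
python3 rel.py 33.2 -80 160
```

```text
t 1.1 TCPcase [-307.93  439.14  154.83] F case [0.4  0.35 0.1 ] M [0.02 0.04 0.07] open 84.7
delta tool mm [358.2 507.5  -1.2] tilt [-0.0048 -0.0102 -0.9999] roll needed -1.91
```

servo_tool([
  [85,30,42,0,-0.3],
  [85,30,42,0,-0.3],
  [85,30,42,0,-0.3],
  [85,30,42,0,-0.3],
  [85,30,42,0,-0.3],
  [85,30,42,0,-0.3],
  [85,30,42,0,-0.3],
  [85,30,42,0,0],
  [85,30,42,0,0],
  [85,30,42,0,0],
  [85,30,42,0,0],
  [85,0,0,0,0],
])

```text
time_s: 2.6
eef_pos: [0.5836, 0.1011, 0.2882]
ee_rot: [[1.0, 0.002, -0.006], [0.002, -1.0, -0.012], [-0.006, 0.012, -1.0]]
ft_force: [-0.3, 0.1, -0.1]
opening: 0.085
```

```bash
python3 rel.py 33.2 -80 120
```

```text
t 2.6 TCPcase [ 36.34 -32.53 155.2 ] F case [-0.29  0.12 -0.13] M [0.03 0.06 0.01] open 85.0
delta tool mm [-5.5 46.8 35.8] tilt [-0.0055 -0.0123 -0.9999] roll needed 3.13
```

servo_tool([
  [45,-2,24,10,3],
  [45,-3,23,10,0],
  [45,0,0,10,0],
  [45,0,0,0,0],
])

```text
time_s: 3.1
eef_pos: [0.5751, 0.0542, 0.256]
ee_rot: [[0.999, -0.046, -0.009], [-0.046, -0.999, -0.011], [-0.008, 0.011, -1.0]]
ft_force: [-0.8, 0.2, -0.5]
opening: 0.045
```

```bash
python3 rel.py 33.2 -80 75
```

```text
t 3.1 TCPcase [ 30.27 -79.81 123.01] F case [-0.82  0.13 -0.52] M [ 0.06  0.02 -0.03] open 45.0
delta tool mm [ 3.3 -0.3 48. ] tilt [-0.0088 -0.0108 -0.9999] roll needed 0.37
```

servo_tool([
  [45,3,0,16,0.4],
  [45,0,0,16,0],
  [45,0,0,16,0],
  [45,0,0,0,0],
])

```text
time_s: 3.6
eef_pos: [0.5775, 0.0573, 0.2038]
ee_rot: [[0.999, -0.048, -0.01], [-0.048, -0.999, -0.01], [-0.009, 0.01, -1.0]]
ft_force: [-0.9, -0.1, 0.3]
opening: 0.045
```

```bash
python3 rel.py 33.2 -80 75; python3 - <<'E'
from h import *
a,_=snap("scene"); b,_=snap("top")
cv2.imwrite("pics/d1.png",np.hstack([cv2.resize(a[145:245,245:345],(400,400),interpolation=cv2.INTER_CUBIC),cv2.resize(b[165:265,215:315],(400,400),interpolation=cv2.INTER_CUBIC)]))
E
```

```text
t 3.6 TCPcase [ 32.57 -76.56  70.81] F case [-0.86 -0.17  0.34] M [-0.01  0.06  0.03] open 45.0
delta tool mm [ 0.6  3.5 -4.2] tilt [-0.01   -0.0096 -0.9999] roll needed 0.27
```

View pics/d1.png

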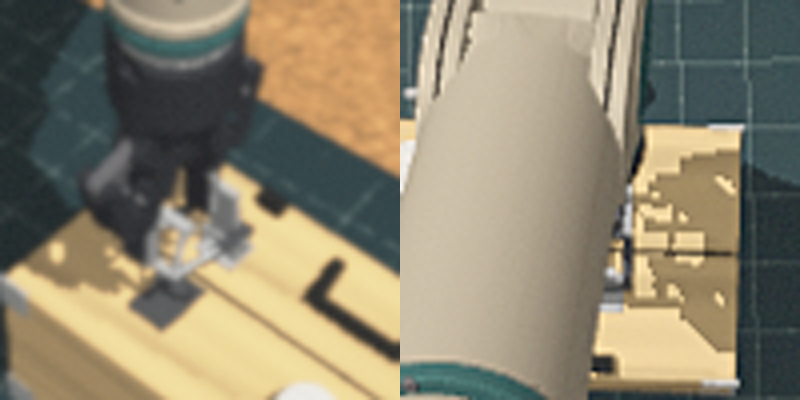

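The crop shows the fingers straddling the rod, one on each side, and the loop undisturbed. I'll correct y and z, then close.

servo_tool([
  [45,0,3,-3,0.3],
  [20,0,0,0,0],
  [4,0,0,0,0],
  [4,0,0,0,0],
  [4,0,0,0,0],
  [4,0,0,0,0],
  [4,0,0,0,0],
])

```text
time_s: 4.58
eef_pos: [0.5794, 0.0539, 0.2101]
ee_rot: [[0.999, -0.053, -0.004], [-0.054, -0.999, -0.009], [-0.004, 0.009, -1.0]]
ft_force: [-0.3, -0.2, 0.3]
opening: 0.0076
```

```bash
python3 rel.py 33.2 -80 75
```

```text
t 4.58 TCPcase [ 34.64 -79.89  77.13] F case [-0.3  -0.18  0.29] M [-0.02  0.02  0.02] open 7.6
delta tool mm [-1.4  0.1  2.1] tilt [-0.0042 -0.009  -1.    ] roll needed -0.07
```

servo_tool([
  [4,0,0,0,0],
  [4,0,0,0,0],
])

```text
time_s: 4.82
eef_pos: [0.5794, 0.0539, 0.2101]
ee_rot: [[0.999, -0.053, -0.004], [-0.054, -0.999, -0.009], [-0.004, 0.009, -1.0]]
ft_force: [-0.4, 0.4, -0.4]
opening: 0.0074
```

```bash
python3 rel.py 33.2 -80 75; python3 - <<'E'
from h import *
a,_=snap("scene")
cv2.imwrite("pics/d2.png",cv2.resize(a[165:245,255:335],(500,500),interpolation=cv2.INTER_CUBIC))
E
```

```text
t 4.83 TCPcase [ 34.66 -79.9   77.14] F case [-0.4   0.35 -0.4 ] M [0.01 0.03 0.01] open 7.4
delta tool mm [-1.5  0.1  2.2] tilt [-0.0042 -0.009  -1.    ] roll needed -0.07
```

View pics/d2.png

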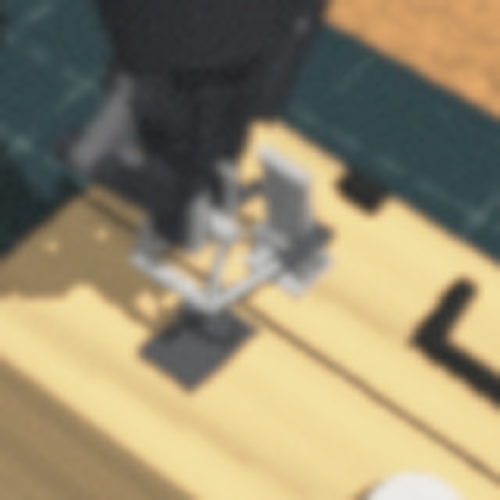

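```bash
cat > ik.py <<'E'
from latch import *
from scipy.optimize import fsolve
L=np.hypot(75,36); off=np.arctan2(36,75)
def ik(g):
    v=np.array(g)-PIV; D=np.linalg.norm(v); a=np.arctan2(v[1],v[0]); b=np.arccos(np.clip((22**2+D**2-L**2)/(44*D),-1,1))
    phi=a+b; pin=PIV+22*np.array([np.cos(phi),np.sin(phi)]); w=np.array(g)-pin; s=np.arctan2(w[1],w[0])-off
    return phi-np.pi/2-np.radians(6),s,pin+75*np.array([np.cos(s),np.sin(s)]),D
def gripfor(bar):
    bar=np.array(bar); v=bar-PIV; D=np.linalg.norm(v); a=np.arctan2(v[1],v[0]); b=np.arccos((22**2+D**2-75**2)/(44*D))
    pin=PIV+22*np.array([np.cos(a+b),np.sin(a+b)]); w=bar-pin; s=np.arctan2(w[1],w[0]); return bar+36*np.array([-np.sin(s),np.cos(s)])
if __name__=="__main__":
    for z in (50,40,30,22,15,7):
        x=51; g=gripfor((x,z)); th,s,bar,D=ik(g); print("bar",x,z,"grip",g.round(1),"th",round(th,2),"s",round(s,2),"D",round(D,1))
    for x in (48,44,40,36,32,28): g=gripfor((x,7)); th,s,bar,D=ik(g); print("bar",x,7,"grip",g.round(1),"th",round(th,2),"s",round(s,2))
    print(ik((34.7,91.6)))
E
python3 ik.py
```

```text
bar 51 50 grip [42.9 85.1] th -0.38 s 0.23 D 101.8
bar 51 40 grip [47.9 75.9] th -0.3 s 0.09 D 99.2
bar 51 30 grip [52.7 66. ] th -0.29 s -0.05 D 97.1
bar 51 22 grip [56.5 57.6] th -0.33 s -0.15 D 96.0
bar 51 15 grip [59.7 49.9] th -0.39 s -0.24 D 95.5
bar 51 7 grip [63.2 40.9] th -0.5 s -0.34 D 95.6
bar 48 7 grip [60.6 40.7] th -0.37 s -0.36
bar 44 7 grip [56.9 40.6] th -0.2 s -0.37
bar 40 7 grip [52.9 40.6] th -0.01 s -0.37
bar 36 7 grip [48.5 40.8] th 0.19 s -0.36
bar 32 7 grip [43.5 41.1] th 0.42 s -0.33
bar 28 7 grip [37.5 41.7] th 0.73 s -0.27
(np.float64(-0.23470614609806958), np.float64(0.32034468786502124), array([46.03617435, 57.43143036]), np.float64(101.32842641628261))
```

servo_tool([
  [4,4,0,3,0],
  [4,4,0,3.5,0],
  [4,2.5,0,4.6,0],
  [4,2.5,0,4.6,0],
  [4,2.4,0,5,0],
  [4,2.4,0,5,0],
  [4,0,0,0,0],
])

```text
time_s: 5.75
eef_pos: [0.6004, 0.0527, 0.1834]
ee_rot: [[0.999, -0.054, -0.0], [-0.054, -0.999, -0.009], [0.0, 0.009, -1.0]]
ft_force: [0.6, -0.1, 1.7]
opening: 0.0075
```

```bash
python3 rel.py 56.5 -80 43.1
```

```text
t 5.75 TCPcase [ 55.62 -79.96  50.44] F case [ 0.65 -0.05  1.67] M [ 0.04 -0.04  0.  ] open 7.5
delta tool mm [ 0.9 -0.   7.3] tilt [-2.0e-04 -8.7e-03 -1.0e+00] roll needed -0.07
```

servo_tool([
  [4,1.5,0,4,0],
  [4,2,0,4.5,0],
  [4,2,0,4.5,0],
  [4,1.5,0,4,0],
  [4,0,0,0,0],
])

```text
time_s: 6.38
eef_pos: [0.6081, 0.0523, 0.1652]
ee_rot: [[0.999, -0.053, 0.0], [-0.053, -0.999, -0.009], [0.001, 0.009, -1.0]]
ft_force: [1.2, 0.5, 0.2]
opening: 0.0076
```

```bash
python3 rel.py 63.2 -80 26.4; python3 - <<'E'
from h import *
a,_=snap("scene")
cv2.imwrite("pics/d3.png",cv2.resize(a[165:245,255:335],(600,600),interpolation=cv2.INTER_CUBIC))
E
```

```text
t 6.38 TCPcase [ 63.36 -80.    32.22] F case [1.19 0.61 0.22] M [ 0.04 -0.24 -0.03] open 7.6
delta tool mm [-0.2 -0.1  5.8] tilt [ 4.0e-04 -8.6e-03 -1.0e+00] roll needed -0.06
```

View pics/d3.png

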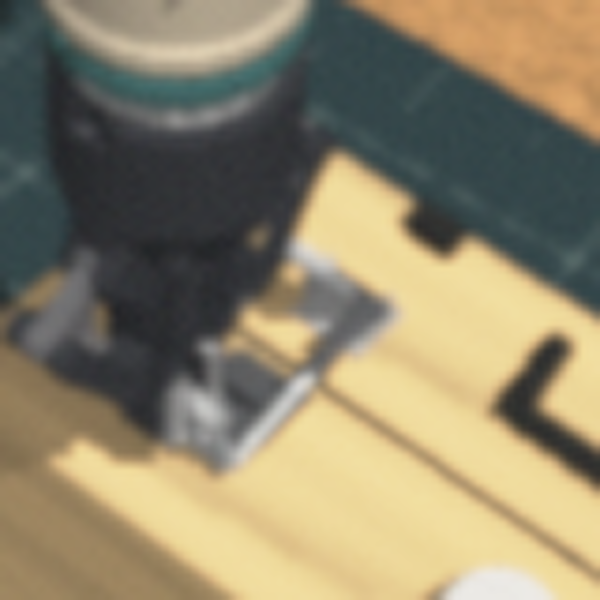

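The crop shows the loop in hand, with its near arm running to a corner at about (225,465), beyond the keeper plate's visible part. Next I'll feel for the plate.

servo_tool([
  [4,0,0,2,0],
  [4,0,0,2,0],
  [4,0,0,0,0],
])

```text
time_s: 6.8
eef_pos: [0.6087, 0.0522, 0.1617]
ee_rot: [[0.999, -0.053, 0.002], [-0.053, -0.999, -0.008], [0.003, 0.008, -1.0]]
ft_force: [2.1, 0.3, 1.9]
opening: 0.0074
```

servo_tool([
  [4,0,0,1,0],
])

```text
time_s: 6.92
eef_pos: [0.6089, 0.0523, 0.161]
ee_rot: [[0.999, -0.053, 0.003], [-0.053, -0.999, -0.008], [0.003, 0.008, -1.0]]
ft_force: [1.5, -0.2, 2.8]
opening: 0.0079
```

servo_tool([
  [4,0,0,0.7,0],
])

```text
time_s: 7.05
eef_pos: [0.609, 0.0523, 0.1603]
ee_rot: [[0.999, -0.053, 0.003], [-0.053, -0.999, -0.008], [0.003, 0.008, -1.0]]
ft_force: [1.6, -0.9, 1.0]
opening: 0.0075
```

servo_tool([
  [4,0,0,0.7,0],
])

```text
time_s: 7.18
eef_pos: [0.6091, 0.0522, 0.1594]
ee_rot: [[0.999, -0.053, 0.003], [-0.053, -0.999, -0.008], [0.004, 0.008, -1.0]]
ft_force: [2.1, 0.7, 0.5]
opening: 0.0071
```

servo_tool([
  [4,-0.2,0,0.7,0],
])

```text
time_s: 7.3
eef_pos: [0.6091, 0.0522, 0.1587]
ee_rot: [[0.999, -0.053, 0.004], [-0.053, -0.999, -0.008], [0.004, 0.008, -1.0]]
ft_force: [2.7, -0.1, 2.5]
opening: 0.0074
```

servo_tool([
  [4,-0.2,0,0.7,0],
])

```text
time_s: 7.42
eef_pos: [0.6091, 0.0522, 0.158]
ee_rot: [[0.999, -0.053, 0.004], [-0.053, -0.999, -0.009], [0.005, 0.008, -1.0]]
ft_force: [1.4, 0.5, 2.1]
opening: 0.0076
```

servo_tool([
  [4,0,0,0.6,0],
])

```text
time_s: 7.55
eef_pos: [0.6093, 0.0523, 0.1575]
ee_rot: [[0.999, -0.053, 0.004], [-0.053, -0.999, -0.008], [0.005, 0.008, -1.0]]
ft_force: [1.9, 0.8, 2.8]
opening: 0.0077
```

servo_tool([
  [4,-0.1,0,0.6,0],
])

```text
time_s: 7.68
eef_pos: [0.6095, 0.0522, 0.1573]
ee_rot: [[0.999, -0.053, 0.005], [-0.053, -0.999, -0.008], [0.006, 0.008, -1.0]]
ft_force: [2.5, -0.9, 6.2]
opening: 0.0077
```

servo_tool([
  [4,-0.1,0,0.6,0],
])

```text
time_s: 7.8
eef_pos: [0.6097, 0.0522, 0.1571]
ee_rot: [[0.999, -0.053, 0.006], [-0.053, -0.999, -0.008], [0.006, 0.008, -1.0]]
ft_force: [0.9, 1.1, 5.7]
opening: 0.0077
```

servo_tool([
  [4,0,0,0.6,0],
])

```text
time_s: 7.92
eef_pos: [0.6099, 0.0522, 0.1569]
ee_rot: [[0.999, -0.053, 0.006], [-0.053, -0.999, -0.008], [0.007, 0.008, -1.0]]
ft_force: [0.5, 0.2, 4.9]
opening: 0.0074
```

servo_tool([
  [4,0,0,-0.8,0],
  [4,-2,0,0,0],
  [4,-2,0,0,0],
  [4,-2,0,0,0],
])

```text
time_s: 8.43
eef_pos: [0.6068, 0.0523, 0.1585]
ee_rot: [[0.998, -0.054, 0.013], [-0.054, -0.999, -0.009], [0.014, 0.008, -1.0]]
ft_force: [4.1, 0.4, 2.5]
opening: 0.0074
```

servo_tool([
  [4,-1.5,0,0,0],
])

```text
time_s: 8.55
eef_pos: [0.6053, 0.0524, 0.1586]
ee_rot: [[0.998, -0.054, 0.014], [-0.053, -0.999, -0.009], [0.014, 0.008, -1.0]]
ft_force: [3.8, -0.3, 2.6]
opening: 0.0079
```

```bash
python3 rel.py 54 -80 24.8
```

```text
t 8.55 TCPcase [ 60.6  -80.01  25.58] F case [ 3.82 -0.08  2.61] M [ 0.02 -0.71 -0.02] open 7.9
delta tool mm [-6.6 -0.   0.7] tilt [ 0.0138 -0.0085 -0.9999] roll needed -0.07
```

servo_tool([
  [4,-1.5,0,0.4,0],
  [4,-1.5,0,0,0],
])

```text
time_s: 8.8
eef_pos: [0.6018, 0.0526, 0.1581]
ee_rot: [[0.998, -0.054, 0.013], [-0.053, -0.999, -0.008], [0.014, 0.008, -1.0]]
ft_force: [3.5, -0.3, 2.7]
opening: 0.0077
```

servo_tool([
  [4,-1.2,0,0,0],
])

```text
time_s: 8.93
eef_pos: [0.6003, 0.0527, 0.158]
ee_rot: [[0.998, -0.054, 0.013], [-0.053, -0.999, -0.008], [0.013, 0.008, -1.0]]
ft_force: [2.9, 0.6, 3.6]
opening: 0.0078
```

servo_tool([
  [4,-1,0,0,0],
])

```text
time_s: 9.05
eef_pos: [0.599, 0.0528, 0.158]
ee_rot: [[0.998, -0.054, 0.012], [-0.053, -0.999, -0.008], [0.013, 0.008, -1.0]]
ft_force: [3.8, 0.7, 3.1]
opening: 0.0079
```

servo_tool([
  [4,-1,0,0,0],
])

```text
time_s: 9.18
eef_pos: [0.5979, 0.0528, 0.158]
ee_rot: [[0.998, -0.054, 0.012], [-0.053, -0.999, -0.008], [0.013, 0.008, -1.0]]
ft_force: [3.1, 0.7, 4.5]
opening: 0.0076
```

servo_tool([
  [4,-1,0,-0.2,0],
])

```text
time_s: 9.3
eef_pos: [0.5966, 0.0529, 0.1581]
ee_rot: [[0.998, -0.054, 0.012], [-0.053, -0.999, -0.008], [0.012, 0.008, -1.0]]
ft_force: [3.1, 0.2, 2.8]
opening: 0.0077
```

servo_tool([
  [4,-0.8,0,0,0],
])

```text
time_s: 9.43
eef_pos: [0.5956, 0.053, 0.158]
ee_rot: [[0.999, -0.054, 0.011], [-0.053, -0.999, -0.008], [0.012, 0.008, -1.0]]
ft_force: [3.1, 0.9, 3.6]
opening: 0.0076
```

servo_tool([
  [4,-0.8,0,0,0],
])

```text
time_s: 9.55
eef_pos: [0.5948, 0.053, 0.1581]
ee_rot: [[0.998, -0.054, 0.012], [-0.053, -0.999, -0.008], [0.012, 0.008, -1.0]]
ft_force: [2.9, 0.2, 3.0]
opening: 0.0076
```

servo_tool([
  [4,-0.8,0,0,0],
])

```text
time_s: 9.68
eef_pos: [0.594, 0.0531, 0.1581]
ee_rot: [[0.998, -0.053, 0.012], [-0.053, -0.999, -0.008], [0.012, 0.008, -1.0]]
ft_force: [3.0, 0.3, 3.8]
opening: 0.0073
```

servo_tool([
  [4,-0.8,0,0,0],
])

```text
time_s: 9.8
eef_pos: [0.5932, 0.0531, 0.1582]
ee_rot: [[0.998, -0.054, 0.012], [-0.053, -0.999, -0.008], [0.012, 0.008, -1.0]]
ft_force: [3.0, -0.1, 3.1]
opening: 0.0077
```

servo_tool([
  [4,-0.8,0,0,0],
])

```text
time_s: 9.93
eef_pos: [0.5925, 0.0531, 0.1582]
ee_rot: [[0.998, -0.054, 0.012], [-0.053, -0.999, -0.008], [0.013, 0.008, -1.0]]
ft_force: [3.7, 0.4, 3.7]
opening: 0.0079
```

servo_tool([
  [4,-0.8,0,0,0],
])

```text
time_s: 10.05
eef_pos: [0.5917, 0.0532, 0.1583]
ee_rot: [[0.998, -0.054, 0.012], [-0.053, -0.999, -0.008], [0.013, 0.008, -1.0]]
ft_force: [3.8, 0.1, 4.5]
opening: 0.0077
```

servo_tool([
  [4,-0.7,0,0,0],
])

```text
time_s: 10.18
eef_pos: [0.5911, 0.0532, 0.1583]
ee_rot: [[0.998, -0.054, 0.013], [-0.053, -0.999, -0.008], [0.013, 0.008, -1.0]]
ft_force: [4.1, -0.0, 3.6]
opening: 0.0074
```

servo_tool([
  [4,-0.7,0,0,0],
])

```text
time_s: 10.3
eef_pos: [0.5904, 0.0532, 0.1583]
ee_rot: [[0.998, -0.054, 0.013], [-0.053, -0.999, -0.008], [0.013, 0.008, -1.0]]
ft_force: [2.9, 0.0, 4.1]
opening: 0.0076
```

servo_tool([
  [4,-0.7,0,0,0],
])

```text
time_s: 10.42
eef_pos: [0.5898, 0.0533, 0.1584]
ee_rot: [[0.998, -0.054, 0.013], [-0.053, -0.999, -0.008], [0.013, 0.008, -1.0]]
ft_force: [3.3, -0.5, 3.7]
opening: 0.0073
```

servo_tool([
  [4,-0.7,0,0,0],
])

```text
time_s: 10.55
eef_pos: [0.5892, 0.0533, 0.1584]
ee_rot: [[0.998, -0.054, 0.013], [-0.053, -0.999, -0.008], [0.014, 0.008, -1.0]]
ft_force: [3.4, -0.4, 5.1]
opening: 0.0076
```

servo_tool([
  [4,-0.7,0,0,0],
])

```text
time_s: 10.68
eef_pos: [0.5886, 0.0534, 0.1585]
ee_rot: [[0.998, -0.054, 0.014], [-0.053, -0.999, -0.008], [0.014, 0.008, -1.0]]
ft_force: [3.2, -0.1, 4.1]
opening: 0.0075
```

servo_tool([
  [4,-0.7,0,0,0],
])

```text
time_s: 10.8
eef_pos: [0.588, 0.0534, 0.1585]
ee_rot: [[0.998, -0.054, 0.014], [-0.053, -0.999, -0.008], [0.014, 0.008, -1.0]]
ft_force: [3.8, -0.1, 3.4]
opening: 0.0074
```

```bash
python3 rel.py 37 -80 25
```

```text
t 10.8 TCPcase [ 43.23 -79.95  25.53] F case [3.81 0.06 3.37] M [ 0.02 -0.73  0.03] open 7.4
delta tool mm [-6.2  0.1  0.4] tilt [ 0.014  -0.0083 -0.9999] roll needed -0.07
```

servo_tool([
  [4,-0.7,0,0,0],
])

```text
time_s: 10.92
eef_pos: [0.5874, 0.0534, 0.1586]
ee_rot: [[0.998, -0.054, 0.014], [-0.054, -0.999, -0.008], [0.015, 0.008, -1.0]]
ft_force: [3.3, 0.3, 3.5]
opening: 0.0071
```

servo_tool([
  [4,-0.7,0,0,0],
])

```text
time_s: 11.05
eef_pos: [0.5868, 0.0535, 0.1586]
ee_rot: [[0.998, -0.054, 0.015], [-0.054, -0.999, -0.008], [0.015, 0.008, -1.0]]
ft_force: [3.8, -0.8, 3.1]
opening: 0.0074
```

servo_tool([
  [4,-0.7,0,0,0],
])

```text
time_s: 11.18
eef_pos: [0.5863, 0.0535, 0.1587]
ee_rot: [[0.998, -0.054, 0.015], [-0.054, -0.999, -0.008], [0.016, 0.007, -1.0]]
ft_force: [4.0, 0.7, 3.4]
opening: 0.0079
```

servo_tool([
  [4,-0.7,0,0,0],
])

```text
time_s: 11.3
eef_pos: [0.5858, 0.0535, 0.1588]
ee_rot: [[0.998, -0.054, 0.016], [-0.053, -0.999, -0.008], [0.016, 0.007, -1.0]]
ft_force: [3.3, 0.8, 4.8]
opening: 0.0075
```

```bash
python3 rel.py 37 -80 25; python3 - <<'E'
from h import *
a,_=snap("scene")
cv2.imwrite("pics/d4.png",cv2.resize(a[165:245,255:335],(600,600),interpolation=cv2.INTER_CUBIC))
E
```

```text
t 11.3 TCPcase [ 40.99 -79.95  25.77] F case [3.26 0.98 4.83] M [ 0.05 -0.88 -0.05] open 7.5
delta tool mm [-4.   0.1  0.7] tilt [ 0.0157 -0.0083 -0.9998] roll needed -0.07
```

View pics/d4.png

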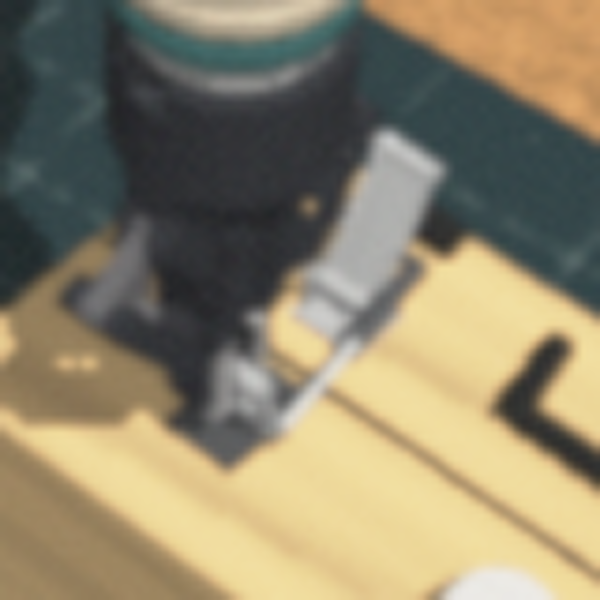

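```bash
cat > lev.py <<'E'
from latch import *
def lev(new=True):
    im,d=snap("scene") if new else (None,np.load("pics/raw_scene.npy"))
    P=toC(cloud("scene",d)).reshape(-1,3); P=P[np.isfinite(P[:,0])]
    m=(abs(P[:,1]+80)<10)&(P[:,0]<-20)&(P[:,0]>-90)&(P[:,2]>30)&(P[:,2]<75); Q=P[m][:,[0,2]]-PIV-[.4,1.9]
    # visible face is 2.5mm in front of middle plane
    f=lambda th:Q@np.array([np.cos(th),np.sin(th)])-2.5
    r=least_squares(lambda p:f(p[0]),[.5],loss="soft_l1"); print("lever",r.x.round(3),m.sum(),np.abs(f(r.x[0])).mean().round(2),"maxr",(Q@np.array([-np.sin(r.x[0]),np.cos(r.x[0])])).max().round(1)); return r.x[0]
    
if __name__=="__main__":
    lev(False)
    D=toC(cloud("scene",np.load("pics/raw_scene.npy"))).reshape(-1,3)
    # near side arm of the loop (y about -62), line fit
    m=(D[:,1]>-66)&(D[:,1]<-57)&(D[:,2]>9)&(D[:,2]<45)&(D[:,0]>-45)&(D[:,0]<45); A=D[m]; print(np.c_[A[:,0],A[:,2],A[:,1]][np.argsort(A[:,0])].round(1)[::2])
    from ik import ik
    print(ik((40.7,42.)),ik((40.7,41.)))
E
python3 lev.py
```

```text
lever [0.617] 103 1.62 maxr 57.2
[[-41.2  30.  -62.3]
 [-40.9  32.7 -59. ]
 [-38.7  31.1 -63.6]
 [-36.9  25.1 -58.4]
 [-36.   31.4 -61.4]
 [-34.9  29.3 -60.3]
 [-31.2  29.7 -63.8]
 [-30.   30.4 -59.6]
 [-28.2  29.3 -58.1]
 [-27.4  26.6 -57.3]
 [-25.   29.  -61.9]
 [-24.8  28.2 -58.4]
 [-23.2  26.7 -57.1]
 [-21.1  27.5 -58.6]
 [-19.4  25.  -63.5]
 [-17.2  20.8 -61.4]
 [-16.8  20.2 -57.8]
 [-15.9  24.  -63.8]
 [-13.3  24.1 -61.7]
 [-12.6  22.6 -64.3]
 [-10.9  16.5 -59.2]
 [ -9.7  22.1 -58.6]
 [ -8.1  23.3 -63.8]
 [ -6.   21.4 -58.7]
 [ -3.9  18.3 -60.1]
 [ -0.5  17.3 -60.3]
 [  2.   18.5 -61.6]
 [  3.7  14.7 -63.3]
 [  6.5  15.4 -60.9]
 [  7.9  13.7 -59.6]
 [ 10.8  11.8 -60.4]
 [ 13.2  13.  -61.7]
 [ 15.5  12.9 -59.7]
 [ 20.4  10.4 -58.7]
 [ 23.   11.8 -59.9]
 [ 24.2   9.9 -58.7]
 [ 28.9  15.  -58.1]
 [ 31.6  10.1 -62.2]
 [ 34.3  22.4 -60.3]
 [ 35.8  26.1 -62.3]
 [ 36.8  43.1 -61.9]
 [ 37.6  39.4 -58. ]
 [ 39.5  43.7 -59.6]
 [ 40.9  38.4 -58.3]
 [ 44.7  42.  -58.3]]
(np.float64(0.5573982640486511), np.float64(-0.2948857958868133), array([30.23729921,  7.55392777]), np.float64(74.9645916416544)) (np.float64(0.5650746673448591), np.float64(-0.30576969266631027), array([29.86301881,  6.66984068]), np.float64(74.57003419604956))
```

No sign of the post yet: the pull is steady at about 3.5 N, and contact should add roughly 5 N per mm. I'll go on in small steps.

servo_tool([
  [4,-0.6,0,0.1,0],
])

```text
time_s: 11.48
eef_pos: [0.5853, 0.0535, 0.1588]
ee_rot: [[0.998, -0.054, 0.016], [-0.054, -0.999, -0.008], [0.017, 0.007, -1.0]]
ft_force: [4.4, 0.3, 4.6]
opening: 0.0074
```

servo_tool([
  [4,-0.6,0,0,0],
])

```text
time_s: 11.6
eef_pos: [0.5849, 0.0536, 0.1588]
ee_rot: [[0.998, -0.054, 0.017], [-0.053, -0.999, -0.008], [0.017, 0.007, -1.0]]
ft_force: [3.6, 0.0, 4.2]
opening: 0.0076
```

servo_tool([
  [4,-0.6,0,0,0],
])

```text
time_s: 11.72
eef_pos: [0.5844, 0.0536, 0.1589]
ee_rot: [[0.998, -0.054, 0.017], [-0.054, -0.999, -0.008], [0.017, 0.007, -1.0]]
ft_force: [3.7, -0.1, 3.1]
opening: 0.0077
```

servo_tool([
  [4,-0.6,0,0,0],
])

```text
time_s: 11.85
eef_pos: [0.584, 0.0536, 0.1589]
ee_rot: [[0.998, -0.054, 0.018], [-0.054, -0.999, -0.008], [0.018, 0.007, -1.0]]
ft_force: [5.1, 0.8, 4.7]
opening: 0.0077
```

```bash
python3 rel.py 37 -80 25
```

```text
t 11.85 TCPcase [ 39.25 -79.94  25.95] F case [5.05 1.06 4.75] M [ 0.01 -0.94 -0.03] open 7.7
delta tool mm [-2.3  0.1  0.9] tilt [ 0.0175 -0.0084 -0.9998] roll needed -0.07
```

servo_tool([
  [4,-0.6,0,0,0],
])

```text
time_s: 11.98
eef_pos: [0.5838, 0.0536, 0.159]
ee_rot: [[0.998, -0.054, 0.018], [-0.054, -0.999, -0.008], [0.019, 0.007, -1.0]]
ft_force: [6.3, 0.2, 3.0]
opening: 0.0077
```

servo_tool([
  [4,-0.6,0,0,0],
])

```text
time_s: 12.1
eef_pos: [0.5838, 0.0536, 0.1591]
ee_rot: [[0.998, -0.054, 0.02], [-0.054, -0.999, -0.009], [0.02, 0.007, -1.0]]
ft_force: [5.5, 0.2, 2.9]
opening: 0.0076
```

servo_tool([
  [4,-0.6,0,0,0],
])

```text
time_s: 12.22
eef_pos: [0.5837, 0.0536, 0.1591]
ee_rot: [[0.998, -0.054, 0.021], [-0.054, -0.999, -0.009], [0.021, 0.008, -1.0]]
ft_force: [6.1, 0.2, 1.4]
opening: 0.0074
```

```bash
python3 rel.py 37 -80 25
```

```text
t 12.22 TCPcase [ 38.96 -79.92  26.06] F case [6.07 0.49 1.44] M [ 0.08 -1.23 -0.04] open 7.4
delta tool mm [-2.   0.1  1. ] tilt [ 0.021  -0.0087 -0.9997] roll needed -0.07
```

servo_tool([
  [4,-0.8,0,0.1,0],
])

```text
time_s: 12.35
eef_pos: [0.5837, 0.0536, 0.1591]
ee_rot: [[0.998, -0.054, 0.023], [-0.054, -0.999, -0.009], [0.023, 0.008, -1.0]]
ft_force: [5.8, 0.3, 4.6]
opening: 0.0074
```

servo_tool([
  [4,-0.9,0,0.1,0],
])

```text
time_s: 12.48
eef_pos: [0.5836, 0.0536, 0.1591]
ee_rot: [[0.998, -0.054, 0.024], [-0.053, -0.999, -0.009], [0.025, 0.008, -1.0]]
ft_force: [6.3, 0.4, 1.5]
opening: 0.0076
```

servo_tool([
  [4,-0.9,0,0.1,0],
])

```text
time_s: 12.6
eef_pos: [0.5836, 0.0537, 0.1591]
ee_rot: [[0.998, -0.054, 0.026], [-0.053, -0.999, -0.009], [0.027, 0.008, -1.0]]
ft_force: [5.9, -0.7, 3.0]
opening: 0.0078
```

```bash
python3 rel.py 37 -80 25
```

```text
t 12.6 TCPcase [ 38.8  -79.92  26.1 ] F case [ 5.91 -0.38  2.97] M [-0.03 -1.34 -0.02] open 7.8
delta tool mm [-1.8  0.1  1.1] tilt [ 0.0263 -0.0092 -0.9996] roll needed -0.07
```

servo_tool([
  [4,-1.3,0,0,0],
])

```text
time_s: 12.72
eef_pos: [0.5834, 0.0536, 0.1592]
ee_rot: [[0.998, -0.054, 0.029], [-0.054, -0.999, -0.009], [0.029, 0.008, -1.0]]
ft_force: [8.4, -0.4, 1.9]
opening: 0.0075
```

servo_tool([
  [4,-1.4,0,0,0],
])

```text
time_s: 12.85
eef_pos: [0.5833, 0.0537, 0.1593]
ee_rot: [[0.998, -0.054, 0.032], [-0.054, -0.999, -0.01], [0.032, 0.008, -0.999]]
ft_force: [7.8, 0.1, 2.1]
opening: 0.0077
```

servo_tool([
  [4,-1.5,0,0,0],
])

```text
time_s: 12.98
eef_pos: [0.5832, 0.0537, 0.1593]
ee_rot: [[0.998, -0.054, 0.035], [-0.054, -0.999, -0.01], [0.035, 0.008, -0.999]]
ft_force: [7.3, -0.7, 1.5]
opening: 0.0074
```

The loop is drawn up: the hand pull rose from about 3.5 N to 8 N while the arm stalled, so the bar is at the post (bar x ≈ 28.6 mm, z ≈ 7 mm). I'll let go and lift off.

servo_tool([
  [30,0,0,0,0],
  [30,0,0,0,0],
  [30,0,0,0,0],
  [30,0,0,-10,0],
  [30,0,0,-15,0],
  [30,0,0,-20,0],
  [0,0,0,-20,0],
  [0,0,0,0,0],
])

```text
time_s: 13.98
eef_pos: [0.5741, 0.0542, 0.2261]
ee_rot: [[0.998, -0.054, 0.019], [-0.054, -0.999, -0.01], [0.019, 0.009, -1.0]]
ft_force: [0.8, -0.3, -0.3]
opening: 0.0
```

```bash
python3 rel.py -20 -80 85; python3 - <<'E'
from lev import *
lev()
a=cv2.imread("pics/raw_scene.png")
cv2.imwrite("pics/d5.png",cv2.resize(a[165:245,255:335],(600,600),interpolation=cv2.INTER_CUBIC))
o=pts()[0]
E
```

```text
t 13.97 TCPcase [ 29.35 -79.82  93.11] F case [ 0.77 -0.3  -0.29] M [-0.06 -0.02 -0.03] open 0.0
delta tool mm [-49.5   0.2   7.2] tilt [ 0.0187 -0.01   -0.9998] roll needed -0.08
lever [0.799] 101 1.56 maxr 56.7
```

View pics/d5.png

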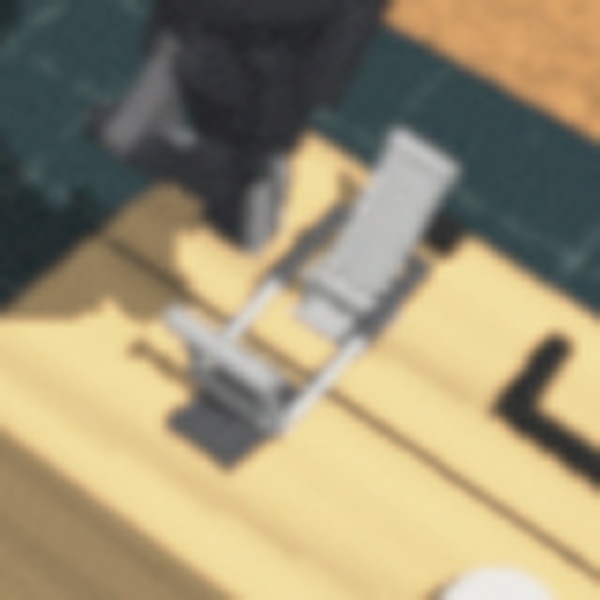

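The crop shows the loop lying with its bar under the lip, its arms at (235,330) and (330,380), and the lever leaning back at about 0.8 rad. Next I'll move the shut fingers over the lever.

servo_tool([
  [0,-16,0,0,0],
  [0,-16,0,0,0],
  [0,-16,0,0,0],
  [0,-16,0,4,0],
  [0,-12,0,8,0],
  [0,0,0,8,0],
  [0,0,0,8,0],
  [0,0,0,0,0],
])

```text
time_s: 15.02
eef_pos: [0.4934, 0.058, 0.1909]
ee_rot: [[0.999, -0.054, 0.01], [-0.054, -0.998, -0.012], [0.011, 0.011, -1.0]]
ft_force: [-0.8, 0.8, 0.1]
opening: -0.0
```

```bash
python3 rel.py -50 -80 56
```

```text
t 15.03 TCPcase [-51.49 -80.34  57.93] F case [-0.79  0.74  0.06] M [-0.01  0.01 -0.02] open -0.0
delta tool mm [ 1.5 -0.4  1.9] tilt [ 0.0101 -0.0117 -0.9999] roll needed -0.07
```

servo_tool([
  [0,0,0,2.5,0],
  [0,0,0,2.5,0],
  [0,0,0,2.5,0],
  [0,0,0,2,0],
])

```text
time_s: 15.52
eef_pos: [0.4948, 0.0577, 0.1812]
ee_rot: [[0.998, -0.054, 0.012], [-0.054, -0.998, -0.012], [0.012, 0.011, -1.0]]
ft_force: [-0.5, -0.2, 1.0]
opening: 0.0001
```

servo_tool([
  [0,-0.5,0,2,0],
  [0,-0.5,0,2,0],
])

```text
time_s: 15.78
eef_pos: [0.4944, 0.0577, 0.1773]
ee_rot: [[0.998, -0.054, 0.013], [-0.054, -0.998, -0.012], [0.014, 0.011, -1.0]]
ft_force: [0.1, 0.3, 2.2]
opening: -0.0001
```

servo_tool([
  [0,-1,0,2,0],
  [0,-1,0,2,0],
])

```text
time_s: 16.02
eef_pos: [0.4928, 0.0578, 0.1734]
ee_rot: [[0.998, -0.054, 0.014], [-0.054, -0.998, -0.011], [0.015, 0.011, -1.0]]
ft_force: [-0.3, 0.3, 2.1]
opening: 0.0002
```

servo_tool([
  [0,-1,0,2,0],
  [0,-1,0,2,0],
])

```text
time_s: 16.27
eef_pos: [0.4907, 0.0579, 0.1692]
ee_rot: [[0.998, -0.054, 0.014], [-0.054, -0.998, -0.011], [0.015, 0.01, -1.0]]
ft_force: [0.5, -0.5, 2.5]
opening: -0.0004
```

servo_tool([
  [0,-1.2,0,2,0],
  [0,-1.2,0,2,0],
])

```text
time_s: 16.52
eef_pos: [0.4879, 0.0581, 0.1648]
ee_rot: [[0.998, -0.054, 0.014], [-0.054, -0.998, -0.011], [0.014, 0.01, -1.0]]
ft_force: [0.5, 1.4, 1.4]
opening: 0.0001
```

servo_tool([
  [0,-1.2,0,2,0],
  [0,-1.2,0,2,0],
])

```text
time_s: 16.77
eef_pos: [0.4857, 0.0581, 0.1604]
ee_rot: [[0.998, -0.054, 0.014], [-0.054, -0.998, -0.011], [0.015, 0.01, -1.0]]
ft_force: [0.9, 0.7, 0.6]
opening: -0.0
```

```bash
python3 rel.py -68 -80 15
```

```text
t 16.77 TCPcase [-59.2  -80.56  27.42] F case [0.91 0.77 0.6 ] M [ 0.09 -0.14  0.06] open -0.0
delta tool mm [-9.  -0.7 12.3] tilt [ 0.0142 -0.0113 -0.9998] roll needed -0.08
```

```bash
python3 - <<'E'
from lev import *
im,d=snap("scene"); P=toC(cloud("scene",d)).reshape(-1,3)
# visible lever / loop arm
m=(abs(P[:,1]+80)<13)&(P[:,0]<-25)&(P[:,0]>-95)&(P[:,2]>8)&(P[:,2]<70); Q=P[m]; Q=Q[np.argsort(Q[:,0])]; print(Q.round(1)[::4].tolist())
m=(P[:,1]>-66)&(P[:,1]<-57)&(P[:,2]>8)&(P[:,2]<50)&(P[:,0]>-60)&(P[:,0]<50); A=P[m]; A=A[np.argsort(A[:,0])]; print(A[:,[0,2]].round(1)[::3].tolist())
cv2.imwrite("pics/d6.png",cv2.resize(im[165:245,255:335],(600,600),interpolation=cv2.INTER_CUBIC))
E
```

```text
[[-85.3, -78.0, 26.5], [-78.1, -67.8, 13.0], [-77.0, -72.0, 34.1], [-75.1, -74.1, 37.9], [-73.6, -68.7, 27.9], [-69.7, -68.5, 23.6], [-67.5, -70.4, 27.9], [-66.4, -68.2, 11.0], [-65.9, -68.0, 54.1], [-64.0, -68.6, 40.0], [-62.7, -68.8, 56.1], [-62.2, -68.7, 60.4], [-60.1, -67.5, 66.7], [-58.2, -69.5, 28.9], [-56.7, -67.6, 62.0], [-56.2, -70.9, 25.7], [-55.9, -90.2, 22.8], [-55.7, -71.9, 44.6], [-54.9, -68.8, 55.1], [-54.6, -71.4, 49.7], [-54.1, -82.2, 22.6], [-53.8, -72.0, 22.9], [-53.0, -73.3, 49.6], [-52.7, -90.8, 21.1], [-51.9, -67.3, 24.4], [-51.0, -76.3, 22.1], [-50.5, -83.1, 32.8], [-49.7, -80.1, 47.3], [-49.4, -74.9, 20.7], [-48.8, -90.9, 20.4], [-48.6, -72.4, 42.7], [-48.4, -82.3, 46.7], [-48.2, -81.7, 39.7], [-48.1, -80.4, 21.4], [-47.7, -72.8, 58.3], [-47.3, -72.0, 51.6], [-47.0, -74.4, 42.5], [-45.9, -72.1, 21.9], [-44.7, -67.9, 22.4], [-43.6, -76.4, 16.6], [-42.5, -85.8, 22.1], [-41.6, -91.4, 18.5], [-39.9, -83.2, 14.6], [-39.1, -79.7, 22.0], [-38.5, -88.7, 15.5], [-37.9, -68.5, 16.1], [-36.1, -83.6, 17.6], [-34.5, -85.5, 17.6], [-33.5, -78.0, 16.5], [-33.0, -90.8, 14.7], [-31.5, -72.9, 14.4], [-30.1, -81.8, 16.5], [-28.1, -80.1, 15.6], [-26.9, -75.8, 16.2], [-25.9, -88.3, 19.0], [-25.4, -77.8, 15.9]]
[[-50.7, 18.6], [-48.0, 17.5], [-45.5, 18.6], [-41.9, 20.3], [-39.6, 18.6], [-37.2, 18.4], [-34.9, 15.6], [-31.9, 17.5], [-29.8, 16.9], [-26.3, 17.1], [-24.8, 13.1], [-22.0, 19.7], [-18.7, 9.6], [-17.2, 15.8], [-15.5, 15.8], [-11.0, 12.4], [-5.8, 14.2], [-4.7, 10.6], [-0.5, 10.7], [3.8, 9.8], [8.8, 11.2], [11.9, 9.7], [15.1, 8.3], [22.1, 10.4], [26.9, 15.6], [28.5, 23.3], [29.4, 46.6], [30.1, 45.0], [30.6, 11.1], [31.0, 24.7], [32.3, 47.2], [33.6, 48.1], [35.1, 46.8], [35.4, 43.5]]
```

View pics/d6.png

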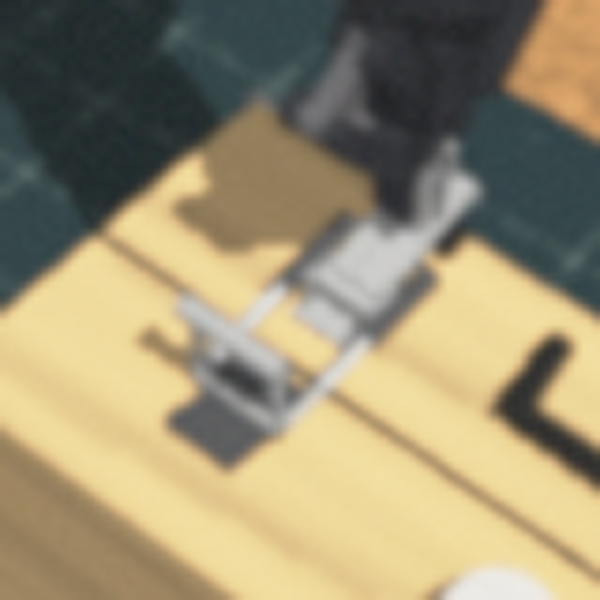

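The crop shows the lever pushed well over by the shut fingers at (420,200), with the bar still at the keeper. I'll keep going down.

servo_tool([
  [0,-1.5,-0.3,2,0],
  [0,-1.5,-0.3,2,0],
])

```text
time_s: 17.08
eef_pos: [0.4831, 0.0586, 0.156]
ee_rot: [[0.998, -0.054, 0.015], [-0.054, -0.998, -0.012], [0.016, 0.011, -1.0]]
ft_force: [0.6, 0.3, 1.3]
opening: 0.0003
```

servo_tool([
  [0,-1.5,0,1.5,0],
  [0,-1.5,0,1.5,0],
])

```text
time_s: 17.32
eef_pos: [0.4796, 0.0588, 0.1526]
ee_rot: [[0.998, -0.054, 0.015], [-0.054, -0.998, -0.012], [0.015, 0.011, -1.0]]
ft_force: [0.5, 0.8, 0.8]
opening: -0.0004
```

servo_tool([
  [0,-1,0,1.2,0],
  [0,-1,0,1,0],
])

```text
time_s: 17.58
eef_pos: [0.4769, 0.059, 0.15]
ee_rot: [[0.998, -0.054, 0.013], [-0.054, -0.998, -0.012], [0.014, 0.011, -1.0]]
ft_force: [0.2, 0.9, 0.5]
opening: -0.0
```

```bash
python3 rel.py -68 -80 15
```

```text
t 17.57 TCPcase [-67.97 -80.16  17.  ] F case [0.12 0.87 0.53] M [ 0.02 -0.08 -0.  ] open -0.0
delta tool mm [-0.1 -0.2  2. ] tilt [ 0.0134 -0.0117 -0.9998] roll needed -0.08
```

Now straight down onto the stop in small steps.

servo_tool([
  [0,0,0,1,0],
  [0,0,0,0.7,0],
])

```text
time_s: 17.82
eef_pos: [0.4765, 0.059, 0.1481]
ee_rot: [[0.998, -0.054, 0.013], [-0.054, -0.998, -0.012], [0.013, 0.011, -1.0]]
ft_force: [0.3, -0.1, -0.3]
opening: 0.0004
```

servo_tool([
  [0,0,0,0.7,0],
])

```text
time_s: 17.95
eef_pos: [0.4766, 0.059, 0.1474]
ee_rot: [[0.998, -0.054, 0.013], [-0.054, -0.998, -0.012], [0.013, 0.011, -1.0]]
ft_force: [-0.0, -1.0, 5.8]
opening: -0.0
```

servo_tool([
  [0,0,0,0.7,0],
])

```text
time_s: 18.08
eef_pos: [0.4765, 0.059, 0.1472]
ee_rot: [[0.998, -0.054, 0.013], [-0.054, -0.998, -0.011], [0.013, 0.01, -1.0]]
ft_force: [-3.0, -0.5, 11.6]
opening: 0.0005
```

servo_tool([
  [0,0,0,0.7,0],
])

```text
time_s: 18.2
eef_pos: [0.4766, 0.059, 0.1473]
ee_rot: [[0.998, -0.054, 0.013], [-0.054, -0.998, -0.011], [0.013, 0.01, -1.0]]
ft_force: [-2.9, 0.2, 10.7]
opening: -0.0003
```

Firm stall at 14.2 mm (14.5 expected for flat). One slightly firmer press, then retreat and look.

servo_tool([
  [0,0,0,1,0],
  [0,0,0,1,0],
])

```text
time_s: 18.45
eef_pos: [0.4766, 0.059, 0.1471]
ee_rot: [[0.998, -0.055, 0.013], [-0.054, -0.998, -0.009], [0.014, 0.008, -1.0]]
ft_force: [-2.3, -0.0, 13.5]
opening: -0.0002
```

servo_tool([
  [0,0,0,-10,0],
  [0,0,0,-30,0],
  [0,-30,0,-40,0],
  [0,-40,0,-40,0],
  [0,-40,30,-20,0],
  [0,-40,40,0,0],
  [0,0,40,0,0],
  [0,0,0,0,0],
])

```text
time_s: 19.45
eef_pos: [0.3149, -0.0432, 0.2918]
ee_rot: [[0.998, -0.053, 0.017], [-0.053, -0.999, -0.006], [0.017, 0.005, -1.0]]
ft_force: [0.4, 1.4, 0.5]
opening: -0.0002
```

```bash
python3 rel.py -68 -80 15; python3 - <<'E'
from lev import *
a,_=snap("scene"); b,d=snap("top")
for n in("scene","top"):
    P=toC(cloud(n,np.load(f"pics/raw_{n}.npy"))).reshape(-1,3)
    m=(abs(P[:,1]+80)<9)&(P[:,0]<-55)&(P[:,0]>-80)&(P[:,2]>5)&(P[:,2]<60); Q=P[m]
    if len(Q)>5: k=np.polyfit(Q[:,0],Q[:,2],1); print(n,len(Q),"lever top z",np.median(Q[:,2]).round(1),"slope",k[0].round(3))
    u=P[(abs(P[:,1]+80)<25)&(P[:,2]>36)&(P[:,2]<60)&(P[:,0]>0)&(P[:,0]<70)]; print("rod",u.mean(0).round(1),len(u))
cv2.imwrite("pics/e1.png",np.hstack([cv2.resize(a[165:245,255:335],(400,400),interpolation=cv2.INTER_CUBIC),cv2.resize(b[190:270,235:315],(400,400),interpolation=cv2.INTER_CUBIC)]))
E
```

```text
t 19.45 TCPcase [-224.46 -190.68  158.82] F case [0.31 1.42 0.51] M [ 0.03  0.01 -0.04] open -0.2
delta tool mm [ 154.  -111.4  146. ] tilt [ 0.0169 -0.0057 -0.9998] roll needed -0.01
scene 49 lever top z 14.3 slope -0.012
rod [ 29.6 -78.5  45.9] 66
top 63 lever top z 14.5 slope 0.015
rod [ 28.3 -81.5  46.8] 64
```

View pics/e1.png

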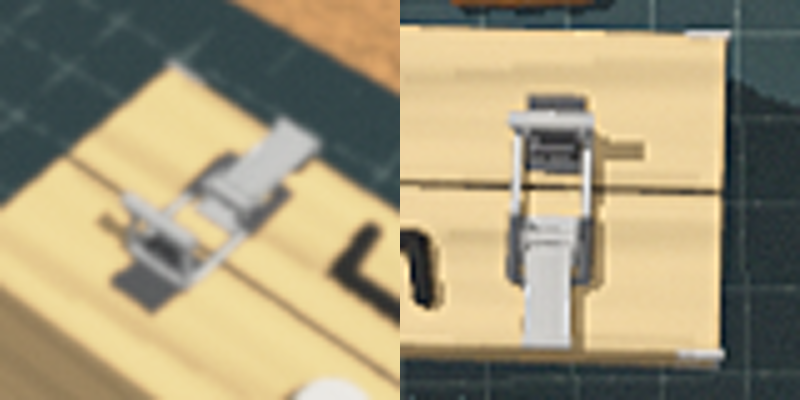

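The final picture shows the lever flat (slope about 0, top face 14.4 mm up) and the rod standing upright over the keeper. Handing in.

```bash
python3 -c "
from bench import *
print(finish_job())"
```

```text
the job is handed in; nothing more can be done
None
```

The open latch is done up and the job is handed in, at about 19.5 s on the robot's clock. No verdict was reported.

**What I did**
- I took the loop by its rod, lowered the bar beyond the lip until it touched the plate, and drew it back in small steps.
- The arm stalled with the bar at about x = 28.6 mm on the case. The pull in the hand had risen from 3.5 N (drag) to about 8 N, so by my estimate the post carried 4–9 N.
- I let go and pushed the lever over with the shut fingers. It came to rest on its stop, where the readings at the ends of the moves reached 13.5 N at most.

**Last checks**
- **Lever:** from both cameras it lies flat, with its top face 14.3–14.5 mm up (14.5 expected) and a slope within 0.015.
- **Bar:** the rod stands upright over the keeper at x about 29 mm, with its top 46–47 mm up, which puts the bar about 6.5 mm up under the lip. The rod's middle is within 2 mm of the latch's centre line.
- **Robot:** it stands clear of everything.

**Not checked directly**
- **Final pull on the keeper:** I only worked it out from the geometry, at about 10 N. An error of 2 mm in position would change that by about 6 N.
- **Face position:** it came out at about 25 mm, near the loose end of the keeper's range. That agrees with the low force felt at the toggle point.
- **Bystanders:** I did not measure them again. I felt no unexpected contact with any of them.

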